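# Shift the marking gauge one hole towards the tall pot

## Task

Set the potter's marking gauge one hole nearer the tall clay cylinder: gently press its spring pin down flush with the top of the sliding channel, slide the channel towards the cylinder, and leave it with the pin sprung back up through the next hole. Do not force the gauge, and leave the cylinder, the bowl, the jar and the wooden rib where they stand.

Things in the scene. Friction and masses are not known exactly. Their poses are not given: they have to be found in the camera images.
- gauge: fixed marking gauge on the bench: 110 x 100 mm dark steel base, short post, and on it a level bar 24 mm wide, 150 mm long along the gauge's y axis, on which a channel slides. Origin on the bench under the post, z up; bar and spring pin are centred on it. The bar stands on rubber: it sinks softly under the hand (up to 16 mm) and comes back, so only the force tells how far the pin is in
- sleeve_top (a point): middle of the top face of the sliding aluminium channel, about 102 mm above the bench, at its middle hole; moves with the channel. The channel is 36 mm wide (gauge x), 130 mm long (gauge y); its 2 mm thick top has three 14 mm holes, at -40, 0 and +40 mm along gauge y from here. A thin needle sticks out 30 mm from either end, 6 mm below the top
- rib (a point): top of one of four grey cross ribs on the channel, this one 20 mm to gauge +y of sleeve_top; the others are at -60, -20 and +60 mm. Each is 10 mm thick along y, 36 mm wide, 10 mm high, so every hole lies in the middle of a 30 mm gap between two ribs, where two shut fingertips fit and can push a rib. They move with the channel
- sleeve (a joint): position of the channel along the bar, m, growing to gauge +y; 0 at the start (pin in the middle hole, about 1 mm of play either way), -0.040 and +0.040 with the pin in a neighbouring hole; stops at 0.056 either way. About 2 N of friction. Locked while the pin is up; the pin snaps up by itself when the next hole comes over it, and the channel stops dead
- pin_top (a point): top of the round-headed steel spring pin, 12 mm in diameter, that stands up 7 mm out of the channel's middle hole. The pin belongs to the bar: it does not travel with the channel
- pin (a joint): how far the pin is pressed, m: 0 fully up, 0.007 flush with the channel's top, 0.0085 held under the channel's top. Starts to move at 3 N, flush at 6.5 N. With it flush (within about 1 mm), a sideways push of 5 to 10 N on the channel makes the hole's edge ride over its round head, and it stays down by itself until the next hole
- cylinder: tall open clay cylinder, 84 mm in diameter, 150 mm high, about 0.8 kg, standing loose near one end of the gauge (either end); origin under its centre
- bowl: low clay bowl of the same clay, 84 mm across the rim, 55 mm high, standing loose near the other end of the gauge; origin under its centre
- slip_jar: white plastic screw-top jar, 68 mm in diameter, 85 mm high, a bystander beyond the gauge; origin under its centre
- wood_rib: flat wooden potter's rib, 60 x 110 x 8 mm, lying beyond the gauge, a bystander; origin under its centre

How it is judged (in metres and radians):
On the way, in this order (a step that is already met when the one before it is completed fails the run):
1. the spring pin is pressed down to the top of the channel (value of joint pin above 0.006 m), for 0.05 s.
2. the channel has gone half way to the next hole, towards the tall cylinder (((y of cylinder in the frame of gauge above 0 m and value of joint sleeve between 0.02 and 0.056 m) or (y of cylinder in the frame of gauge below 0 m and value of joint sleeve between -0.056 and -0.02 m))), for 0.05 s.
At the end, for the whole second after the job is handed in: the channel is at rest one hole (40 mm, within 4 mm) towards the tall cylinder, the pin has sprung up through that hole (within 1.5 mm of fully up), and the cylinder, bowl, jar and wooden rib are at rest within 20 mm of where they stood, the pots upright within 0.1 rad (((y of cylinder in the frame of gauge above 0 m and value of joint sleeve between 0.036 and 0.044 m) or (y of cylinder in the frame of gauge below 0 m and value of joint sleeve between -0.044 and -0.036 m)) and value of joint pin below 0.0015 m and velocity of joint sleeve between -0.01 and 0.01 m/s and linear speed of each of cylinder, bowl, slip_jar, wood_rib below 0.02 m/s and distance of each of cylinder, bowl, slip_jar, wood_rib from where it was at the start of the episode below 0.02 m and angle between each of cylinder, bowl's own z axis and vertical below 0.1 rad); the robot touches nothing.
It fails at once if the gauge is forced: the robot bears on the channel or the pin with more than 40 N (contact force between any of the arm, the fingers and gauge above 40 N).
It fails at once if the cylinder, bowl, jar or wooden rib is knocked more than 20 mm (distance of any of cylinder, bowl, slip_jar, wood_rib from where it was at the start of the episode above 0.02 m).
It also fails if it takes over 32 s, if anything falls off the work surface, if the arm or the gripper's body presses on something with over 40 N, if the wrist force passes 120 N, or if a joint passes its speed limit or range.

## Robot

A 7-joint arm with a two-finger parallel gripper is mounted at the origin on the work surface. World frame = base frame: x ahead of the robot, y to its left, z up, the work surface at z = 0. Lengths are in m, angles in degrees, forces in N, time in s.
With the tool pointing down it reaches from about 0.425 to 0.95 m from the base axis. Payload 4.7 kg.
Tool frame: the origin (TCP) lies between the finger pads; the fingertips stand 14 mm ahead of it and the grasp point (between the pads) lies 5 mm behind it; z points along the fingers, x is the direction in which the jaws open and shut, and the axes are right-handed (so a half turn about z gives the same grasp; the last joint's range is limited). The gripper opens to 87 mm and grips with 3 to 60 N. Pads are 19 mm wide; open, the fingers measure 117 mm over their backs; the gripper's body (75 mm by 190 mm) begins 51 mm behind the grasp point.
Start: joints at [-73.677, 26.849, -2.785, 87.806, 1.381, 65.374, -4.715], TCP at [0.208, 0.642, 0.237] pointing down, gripper open.
Joint ranges: [-148.3, 148.3], [-19.14, 114.17], [-79.39, 73.82], [5.75, 140.21], [-59.74, 239.74], [12.07, 113.84], [-152.46, 152.46]. Speed limits (degrees/s): [147.25, 147.25, 180, 180, 180, 180, 180].

## Interface

Orientations are given as a 3x3 rotation matrix whose columns are the frame's x, y, z axes.
In Python, from station import bot, viewer, sign_off gives the robot as it stands. The module is installed in compiled form; this text tells all that it offers.
- The arm moves only by the shell command python3 -m inch 'ROWS'. ROWS is JSON, a list that holds one entry, the list of rows, each a list of 7 numbers: the turn, a rotation vector about the tool's x, y, z in degrees, then the shift along the tool's x, y, z in m, then the opening, from -1 (shut) to 1 (fully open). A call has 1 to 10 rows; each row shifts and turns the commanded pose from where the row before left it, along the tool's axes as they then stand; what a row does not reach is not made up. A row lasts 1/12 s, in which the tool goes at most 41.7 mm and 7.16 degrees, less where a joint would pass 70% of its speed; a pose out of reach is approached as far as the arm can. A call is refused whole if a number of a shift passes 0.0417 or a number of a turn 7.16, either way. A call with a gripper value outside its range is refused whole. The fingers move at their own pace and stop on an object; the grip force is fixed at half the most. Time passes only in rows, so rows that do not move let the fingers close. It gives the time, the measured TCP pose, the force and the opening at its end, in the units of the state.
- bot.get_state(): the state, without advancing time (a new reading comes with each control period).
- viewer.grab_frame(name): name is "side" or "top"; returns a dict with "pixels" (420x560x3 uint8, red, green, blue), "K" (3x3 intrinsics, pixels), "world_to_cam" (4x4, takes a point from world to camera coordinates). Camera axes: x right, y up, looking along -z (the intrinsics and any distortion apply to the point x, -y, -z); pixel columns grow to the right and rows downward; lengths in m; the calibration is good to about 2 mm. A picture is of the moment at which its call begins. There is no depth.
- sign_off(): hands the job in, once; it reports no verdict.
The state is a dict: "t": time; "joint_positions": joint angles; "qd": joint speeds; "tau": joint torques, N m; "tcp_pos": TCP position; "orientation": TCP orientation; "contact_force": force on the tool from outside, world axes, zero at the start; "ft_torque": the same for the moment, N m; "width": opening from 0.0 (shut) to 1.0 (fully open).
Only numpy, scipy, OpenCV 4.12 (cv2) and the standard library are available. Lean on these libraries where they do the work, as an engineer would, in place of code of your own. Each camera call takes 0.05 s, during which the arm holds its last target. There are 200 camera calls.

## Working session

There is one attempt and no reset: what is moved stays moved. The work goes in short steps, Python scripts to look and compute and a shell command to move; the robot and the scene stay as the last step left them, time stands still between calls to the robot, and variables do not carry over. Pictures are saved under pics/ and viewed, about 8 in all and at most 12, crops included, and the job is handed in when it is done.

```bash
mkdir -p pics; python3 - <<'E'
from station import bot, viewer
import cv2,numpy as np
s=bot.get_state();print(s)
for n in("side","top"):
    f=viewer.grab_frame(n);cv2.imwrite(f"pics/{n}0.png",f["pixels"][:,:,::-1]);np.savez(f"pics/{n}0.npz",**{k:f[k] for k in("K","world_to_cam","pixels")})
    print(f.keys(),f["K"],f["world_to_cam"])
E
```

```text
{'t': 0.0, 'joint_positions': array([-73.67524297,  26.89826565,  -2.78514223,  87.87588299,
         1.38038079,  65.37226186,  -4.71270714]), 'qd': array([ 0.05999333,  0.03039453,  0.00221877, -0.10533778,  0.00889771,
        0.08369219,  0.00498266]), 'tau': array([ 3.00054453e-04, -5.07979953e+01, -8.02699313e-02, -2.36152929e+01,
       -6.11641235e-02,  3.80641816e-02,  1.88732533e-04]), 'tcp_pos': array([0.20816928, 0.64148991, 0.23547218]), 'orientation': array([[ 3.08608787e-01,  9.51188893e-01, -5.52690302e-04],
       [ 9.51187016e-01, -3.08609277e-01, -1.89090328e-03],
       [-1.96917155e-03,  5.78375289e-05, -9.99998060e-01]]), 'contact_force': array([-1.13300793,  0.19623915, -0.74914813]), 'ft_torque': array([0.04781514, 0.01822121, 0.07934011]), 'width': 1.0025761227946002}
dict_keys(['pixels', 'K', 'world_to_cam']) [[525.36954108   0.         274.68589055]
 [  0.         525.36954108 208.15237734]
 [  0.           0.           1.        ]] [[ 0.99981297 -0.01844654 -0.00581007 -0.61506468]
 [ 0.01525186  0.56733054  0.82334892 -0.08882546]
 [-0.01189171 -0.82328354  0.56750577 -0.9187272 ]
 [ 0.          0.          0.          1.        ]]
dict_keys(['pixels', 'K', 'world_to_cam']) [[461.24770224   0.         267.86230278]
 [  0.         461.24770224 202.31311883]
 [  0.           0.           1.        ]] [[-0.0153777  -0.99986047  0.00652424  0.03916448]
 [ 0.99867606 -0.01503849  0.04919317 -0.64184938]
 [-0.04908819  0.00727208  0.99876797 -0.89305527]
 [ 0.          0.          0.          1.        ]]
```

View pics/top0.png

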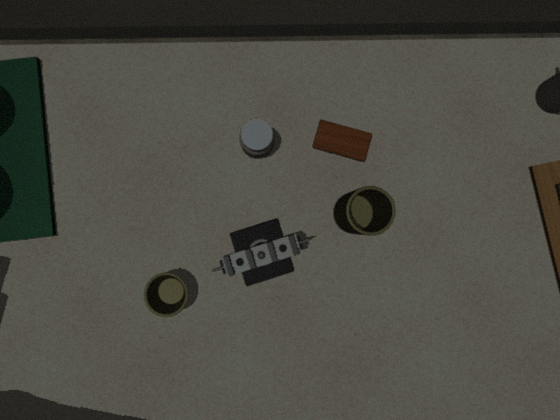

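View pics/side0.png

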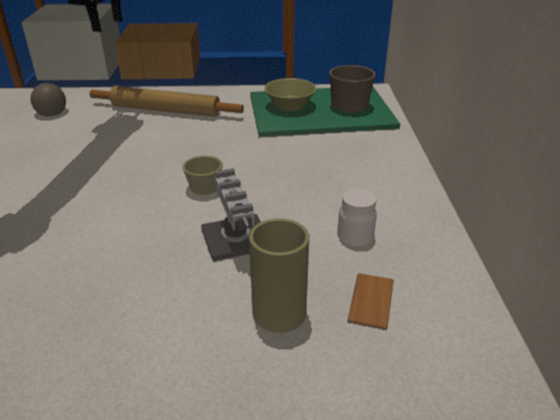

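The top view shows the gauge's channel from about (213,270) to (315,237) with the pin near (262,254). The tall cylinder is at right (370,210), the bowl at left (166,294), and the jar and wooden rib are above. The side view confirms that the near pot is the tall one.

```bash
cat > h.py <<'E'
import numpy as np,cv2
def ray(d,u,v,z):
    K=d["K"];T=d["world_to_cam"];R=T[:3,:3];c=-R.T@T[:3,3]
    r=R.T@np.array([(u-K[0,2])/K[0,0],-(v-K[1,2])/K[1,1],-1]);return c+r*(z-c[2])/r[2]
def proj(d,p):
    T=d["world_to_cam"];q=T[:3,:3]@np.array(p)+T[:3,3];K=d["K"]
    return np.array([K[0,2]+K[0,0]*q[0]/-q[2],K[1,2]-K[1,1]*q[1]/-q[2]])
E
python3 - <<'E'
from h import *
d=np.load("pics/top0.npz");im=d["pixels"]
for t in((213,270),(315,237)):print(ray(d,*t,.096))
a,b=[ray(d,*t,.096) for t in((213,270),(315,237))];print(np.linalg.norm(a-b),(a+b)/2)
print("cyl",ray(d,371,210,.15),"bowl",ray(d,166,294,.055))
c=im[215:295,205:325,::-1];c=cv2.resize(c,None,fx=6.6,fy=6.6,interpolation=cv2.INTER_CUBIC)
cv2.imwrite("pics/c1.png",np.clip(c*1.5,0,255).astype(np.uint8))
s=np.load("pics/side0.npz");c=s["pixels"][160:260,190:270,::-1];c=cv2.resize(c,None,fx=6,fy=6,interpolation=cv2.INTER_CUBIC)
cv2.imwrite("pics/c2.png",np.clip(c*1.8,0,255).astype(np.uint8))
E
```

```text
[0.51917785 0.1295628  0.096     ]
[ 0.57498318 -0.05345076  0.096     ]
0.1913326906404646 [0.54708051 0.03805602 0.096     ]
cyl [ 0.62023527 -0.14264734  0.15      ] bowl [0.4722208  0.22214681 0.055     ]
```

View pics/c1.png

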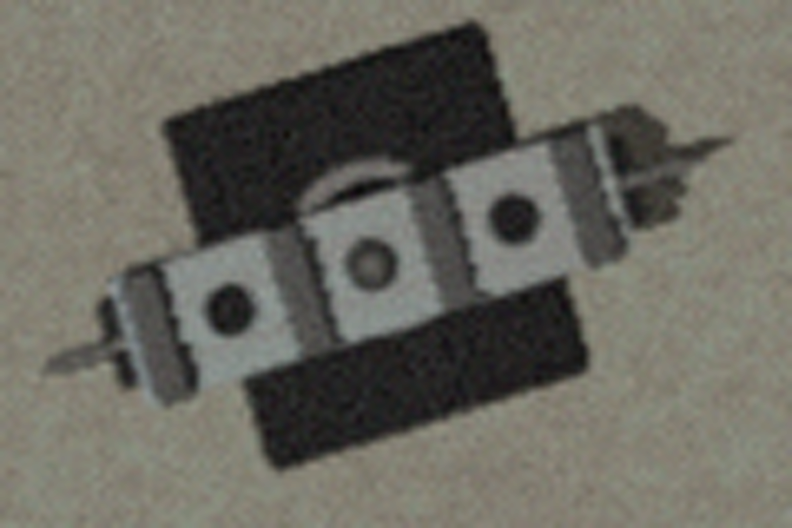

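View pics/c2.png

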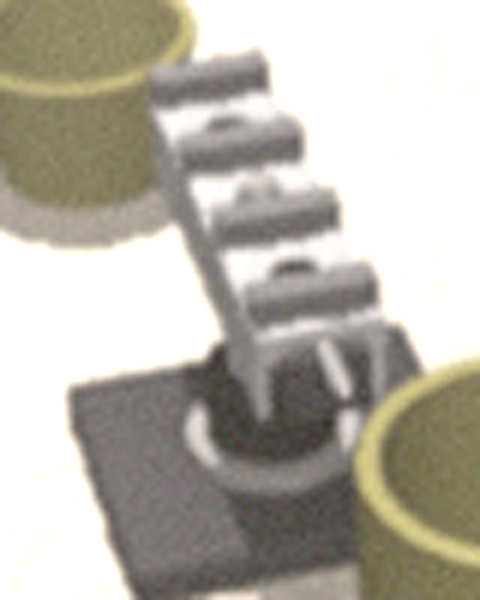

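```bash
python3 - <<'E'
from h import *
from station import bot
d=np.load("pics/top0.npz")
P=[ray(d,205+(x+.5)/6.6-.5,215+(y+.5)/6.6-.5,z) for x,y,z in((231,309,.102),(371,264,.108),(514,218,.102))]
print(np.round(P,4),np.linalg.norm(P[2]-P[0]))
g=(P[2]-P[0])[:2];g/=np.linalg.norm(g);print("dir to cyl",g,np.degrees(np.arctan2(*g[::-1])))
m=(P[0]+P[2])/2
s=bot.get_state();R=s["orientation"];print("mid",m)
want=np.degrees(np.arctan2(g[1],g[0]))+90
now=np.degrees(np.arctan2(R[1,0],R[0,0]));print("turn about tool z",-(want-now))
tgt=np.array([m[0]+.003*g[0],m[1]+.003*g[1],.16]);print(tgt,"shift in tool now",R.T@(tgt-s["tcp_pos"]))
E
```

```text
[[0.5341 0.0817 0.102 ]
 [0.546  0.0439 0.108 ]
 [0.5573 0.0054 0.102 ]] 0.07977976587065665
dir to cyl [ 0.28995857 -0.9570392 ] -73.14452454517458
mid [0.54571011 0.04354288 0.102     ]
turn about tool z 55.17035045942174
[0.54657999 0.04067177 0.16      ] shift in tool now [-0.46701329  0.50734044  0.07644466]
```

```bash
for i in 1; do python3 -m inch '[[[0,0,0,-0.0233,0.0254,0,-1],[0,0,0,-0.0233,0.0254,0,-1],[0,0,0,-0.0233,0.0254,0,-1],[0,0,0,-0.0233,0.0254,0,-1],[0,0,0,-0.0233,0.0254,0,-1],[0,0,0,-0.0233,0.0254,0,-1],[0,0,0,-0.0233,0.0254,0,-1],[0,0,0,-0.0233,0.0254,0,-1],[0,0,0,-0.0233,0.0254,0,-1],[0,0,0,-0.0233,0.0254,0,-1]]]'; done
python3 -m inch '[[[0,0,0,-0.0233,0.0254,0,-1],[0,0,0,-0.0233,0.0254,0,-1],[0,0,0,-0.0233,0.0254,0,-1],[0,0,0,-0.0233,0.0254,0,-1],[0,0,0,-0.0233,0.0254,0,-1],[0,0,0,-0.0233,0.0254,0,-1],[0,0,0,-0.0233,0.0254,0,-1],[0,0,0,-0.0233,0.0254,0,-1],[0,0,0,-0.0233,0.0254,0,-1],[0,0,0,-0.0233,0.0254,0,-1]]]'
python3 -m inch '[[[0,0,6.9,0,0,0,-1],[0,0,6.9,0,0,0,-1],[0,0,6.9,0,0,0,-1],[0,0,6.9,0,0,0,-1],[0,0,6.9,0,0,0,-1],[0,0,6.9,0,0,0,-1],[0,0,6.9,0,0,0,-1],[0,0,6.9,0,0,0,-1],[0,0,0,0,0,0,-1],[0,0,0,0,0,0,-1]]]'
cat > st.py <<'E'
from h import *
from station import bot
s=bot.get_state();R=s["orientation"];g=np.array([.29,-.957,0]);t=np.array([.5457,.0435,.102])
tip=s["tcp_pos"]+.014*R[:,2]
e=tip-t
print("t",round(s["t"],2),"tip along g %.4f across %.4f z %.4f"%(e@g,e@np.array([.957,.29,0]),tip[2]),"F along %.1f across %.1f z %.1f"%(s["contact_force"]@g,s["contact_force"]@np.array([.957,.29,0]),s["contact_force"][2]),"w",round(s["width"],3))
print("tool axes: g",np.round(R.T@g,3),"down",np.round(R.T@[0,0,-1],3))
E
python3 st.py
```

```text
t: 0.93
tcp_pos: [0.3784, 0.3402, 0.2363]
orientation: [[0.309, 0.951, -0.0], [0.951, -0.309, -0.0], [-0.0, -0.0, -1.0]]
contact_force: [-0.6, 0.1, -1.2]
width: 0.33
t: 1.77
tcp_pos: [0.5479, 0.0405, 0.2363]
orientation: [[0.309, 0.951, -0.001], [0.951, -0.309, 0.0], [-0.0, -0.001, -1.0]]
contact_force: [0.5, 0.6, 0.1]
width: 0.004
t: 2.6
tcp_pos: [0.5474, 0.0422, 0.2362]
orientation: [[0.956, 0.293, -0.001], [0.293, -0.956, -0.0], [-0.001, -0.0, -1.0]]
contact_force: [-0.3, 0.4, 0.4]
width: 0.005
t 2.6 tip along g 0.0018 across 0.0012 z 0.2222 F along -0.4 across -0.2 z 0.4 w 0.005
tool axes: g [-0.003  1.    -0.   ] down [0.001 0.    1.   ]
```

```bash
python3 -m inch '[[[0,0,0,-0.001,0.001,0.025,-1],[0,0,0,0,0,0.025,-1],[0,0,0,0,0,0.025,-1],[0,0,0,0,0,0.02,-1],[0,0,0,0,0,0.004,-1],[0,0,0,0,0,0,-1]]]' >/dev/null; python3 st.py
python3 - <<'E'
from h import *
from station import viewer
a=viewer.grab_frame("side")["pixels"][120:250,180:280,::-1];b=viewer.grab_frame("top")["pixels"][190:310,200:320,::-1]
a,b=[cv2.resize(i,(400,520),interpolation=cv2.INTER_CUBIC) for i in(a,b)]
cv2.imwrite("pics/d1.png",np.clip(np.hstack([a,b])*1.6,0,255).astype(np.uint8))
E
```

```text
t 3.1 tip along g 0.0028 across -0.0006 z 0.1223 F along 0.4 across -0.0 z -1.0 w 0.007
tool axes: g [-0.001  1.    -0.   ] down [0.003 0.    1.   ]
```

View pics/d1.png

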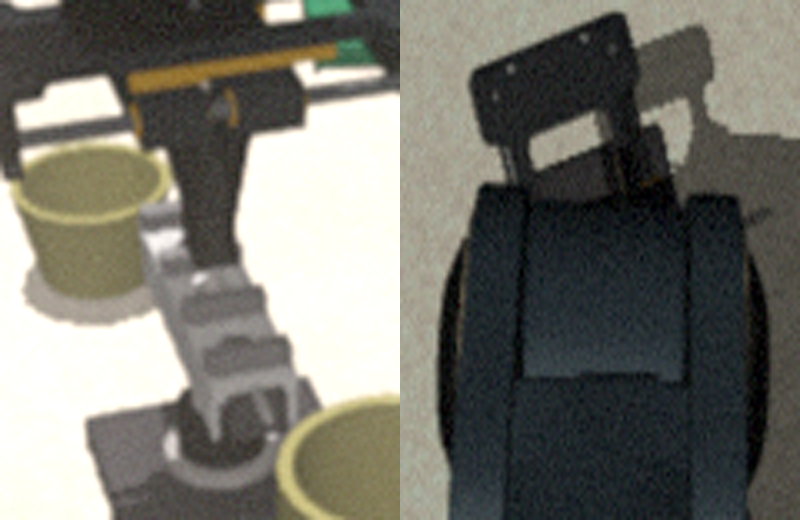

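The side crop shows the shut fingertips (about (210,265) in the crop) just above the pin (205,280), between the two middle ribs. I'll press gently.

```bash
python3 -m inch '[[[0,0,0,0,0,0.005,-1],[0,0,0,0,0,0.005,-1],[0,0,0,0,0,0,-1]]]' >/dev/null; python3 st.py
python3 -m inch '[[[0,0,0,0,0,0.0015,-1],[0,0,0,0,0,0.0015,-1],[0,0,0,0,0,0,-1]]]' >/dev/null; python3 st.py
python3 -m inch '[[[0,0,0,0,0,0.001,-1],[0,0,0,0,0,0.001,-1],[0,0,0,0,0,0,-1]]]' >/dev/null; python3 st.py
python3 -m inch '[[[0,0,0,0,0,0.001,-1],[0,0,0,0,0,0.001,-1],[0,0,0,0,0,0,-1]]]' >/dev/null; python3 st.py
```

```text
t 3.45 tip along g 0.0028 across 0.0003 z 0.1133 F along -0.6 across -0.4 z 0.3 w 0.004
tool axes: g [ 0.  1. -0.] down [0. 0. 1.]
t 3.7 tip along g 0.0029 across 0.0004 z 0.1104 F along 0.1 across 0.3 z 0.2 w 0.009
tool axes: g [ 0.001  1.    -0.   ] down [0. 0. 1.]
t 3.95 tip along g 0.0030 across 0.0006 z 0.1085 F along -0.4 across 0.4 z 0.6 w 0.006
tool axes: g [ 0.001  1.    -0.   ] down [-0.  0.  1.]
t 4.2 tip along g 0.0030 across 0.0006 z 0.1066 F along -0.2 across -1.8 z 3.1 w 0.004
tool axes: g [ 0.001  1.    -0.   ] down [-0.  0.  1.]
```

```bash
python3 -m inch '[[[0,0,0,0,0,0.001,-1],[0,0,0,0,0,0.001,-1],[0,0,0,0,0,0,-1]]]' >/dev/null; python3 st.py
python3 -m inch '[[[0,0,0,0,0,0.001,-1],[0,0,0,0,0,0.001,-1],[0,0,0,0,0,0,-1]]]' >/dev/null; python3 st.py
python3 -m inch '[[[0,0,0,0,0,0.001,-1],[0,0,0,0,0,0.001,-1],[0,0,0,0,0,0,-1]]]' >/dev/null; python3 st.py
```

```text
t 4.45 tip along g 0.0030 across 0.0006 z 0.1045 F along -0.0 across -0.2 z 3.5 w 0.006
tool axes: g [ 0.001  1.    -0.   ] down [-0.  0.  1.]
t 4.7 tip along g 0.0030 across 0.0006 z 0.1025 F along 0.7 across -0.1 z 4.1 w 0.004
tool axes: g [ 0.001  1.    -0.   ] down [-0.  0.  1.]
t 4.95 tip along g 0.0030 across 0.0006 z 0.1005 F along 0.1 across -0.9 z 5.2 w 0.007
tool axes: g [0.001 1.    0.   ] down [-0. -0.  1.]
```

```bash
python3 -m inch '[[[0,0,0,0,0,0.001,-1],[0,0,0,0,0,0.001,-1],[0,0,0,0,0,0,-1]]]' >/dev/null; python3 st.py
python3 -m inch '[[[0,0,0,0,0,0.001,-1],[0,0,0,0,0,0.001,-1],[0,0,0,0,0,0,-1]]]' >/dev/null; python3 st.py
python3 -m inch '[[[0,0,0,0,0,0.001,-1],[0,0,0,0,0,0,-1],[0,0,0,0,0,0,-1]]]' >/dev/null; python3 st.py
```

```text
t 5.2 tip along g 0.0030 across 0.0006 z 0.0986 F along 0.3 across 0.0 z 6.0 w 0.001
tool axes: g [ 0.001  1.    -0.   ] down [-0.  0.  1.]
t 5.45 tip along g 0.0030 across 0.0006 z 0.0967 F along -0.5 across 0.3 z 6.4 w 0.006
tool axes: g [ 0.001  1.    -0.   ] down [-0.  0.  1.]
t 5.7 tip along g 0.0030 across 0.0006 z 0.0959 F along -0.3 across -0.8 z 6.5 w 0.007
tool axes: g [ 0.001  1.    -0.   ] down [-0.  0.  1.]
```

```bash
python3 -m inch '[[[0,0,0,0,0,0.001,-1],[0,0,0,0,0,0,-1],[0,0,0,0,0,0,-1]]]' >/dev/null; python3 st.py
python3 -m inch '[[[0,0,0,0,0,0.001,-1],[0,0,0,0,0,0,-1],[0,0,0,0,0,0,-1]]]' >/dev/null; python3 st.py
python3 -m inch '[[[0,0,0,0,0,0.001,-1],[0,0,0,0,0,0,-1],[0,0,0,0,0,0,-1]]]' >/dev/null; python3 st.py
```

```text
t 5.95 tip along g 0.0030 across 0.0006 z 0.0949 F along 0.1 across -1.1 z 8.1 w 0.008
tool axes: g [ 0.001  1.    -0.   ] down [-0.  0.  1.]
t 6.2 tip along g 0.0030 across 0.0007 z 0.0941 F along -0.2 across -1.0 z 7.8 w 0.008
tool axes: g [ 0.001  1.    -0.   ] down [-0.  0.  1.]
t 6.45 tip along g 0.0030 across 0.0006 z 0.0932 F along -1.8 across -1.6 z 9.8 w 0.007
tool axes: g [ 0.001  1.    -0.   ] down [-0.  0.  1.]
```

The force slope has risen, so the tip is resting on the channel top and the pin is flush. Now I'll push sideways.

```bash
python3 -m inch '[[[0,0,0,0,0.001,0,-1],[0,0,0,0,0.001,0,-1],[0,0,0,0,0,0,-1]]]' >/dev/null; python3 st.py
python3 -m inch '[[[0,0,0,0,0.001,0,-1],[0,0,0,0,0.001,0,-1],[0,0,0,0,0,0,-1]]]' >/dev/null; python3 st.py
python3 -m inch '[[[0,0,0,0,0.001,0,-1],[0,0,0,0,0.001,0,-1],[0,0,0,0,0,0,-1]]]' >/dev/null; python3 st.py
```

```text
t 6.7 tip along g 0.0032 across 0.0007 z 0.0931 F along -3.7 across -1.4 z 9.4 w 0.004
tool axes: g [-0.     1.    -0.003] down [0.    0.003 1.   ]
t 6.95 tip along g 0.0044 across 0.0007 z 0.0930 F along -4.5 across -1.6 z 10.1 w 0.005
tool axes: g [-0.001  1.    -0.004] down [0.    0.004 1.   ]
t 7.2 tip along g 0.0063 across 0.0007 z 0.0930 F along -5.0 across -0.6 z 10.1 w 0.006
tool axes: g [-0.001  1.    -0.004] down [0.    0.004 1.   ]
```

```bash
python3 -m inch '[[[0,0,0,0,0.001,0,-1],[0,0,0,0,0.001,0,-1],[0,0,0,0,0,0,-1]]]' >/dev/null; python3 st.py
python3 -m inch '[[[0,0,0,0,0.001,0,-1],[0,0,0,0,0.001,0,-1],[0,0,0,0,0,0,-1]]]' >/dev/null; python3 st.py
python3 -m inch '[[[0,0,0,0,0.001,0,-1],[0,0,0,0,0.001,0,-1],[0,0,0,0,0,0,-1]]]' >/dev/null; python3 st.py
python3 - <<'E'
from h import *
from station import viewer
a=viewer.grab_frame("side")["pixels"][120:250,180:280,::-1];a=cv2.resize(a,(460,598),interpolation=cv2.INTER_CUBIC)
cv2.imwrite("pics/d2.png",np.clip(a*1.6,0,255).astype(np.uint8))
E
```

```text
t 7.45 tip along g 0.0078 across 0.0008 z 0.0930 F along -6.4 across -1.3 z 9.3 w 0.006
tool axes: g [-0.001  1.    -0.005] down [0.    0.005 1.   ]
t 7.7 tip along g 0.0083 across 0.0008 z 0.0928 F along -8.5 across -1.3 z 9.4 w 0.008
tool axes: g [-0.002  1.    -0.006] down [0.001 0.006 1.   ]
t 7.95 tip along g 0.0100 across 0.0007 z 0.0928 F along -7.7 across -1.1 z 9.6 w 0.007
tool axes: g [-0.002  1.    -0.007] down [0.001 0.007 1.   ]
```

View pics/d2.png

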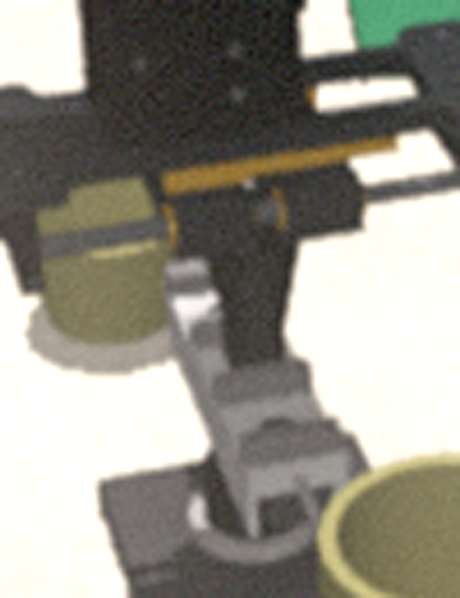

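The fingertips sit in the gap against the rib on the cylinder side. Sideways force peaked at about 8 N and motion goes on, so the hole edge is riding over the pin.

```bash
python3 -m inch '[[[0,0,0,0,0.001,0,-1],[0,0,0,0,0.001,0,-1],[0,0,0,0,0,0,-1]]]' >/dev/null; python3 st.py
python3 -m inch '[[[0,0,0,0,0.001,0,-1],[0,0,0,0,0.001,0,-1],[0,0,0,0,0,0,-1]]]' >/dev/null; python3 st.py
python3 -m inch '[[[0,0,0,0,0.001,0,-1],[0,0,0,0,0.001,0,-1],[0,0,0,0,0.001,0,-1]]]' >/dev/null; python3 st.py
```

```text
t 8.25 tip along g 0.0148 across 0.0008 z 0.0931 F along -3.6 across -1.4 z 9.1 w 0.002
tool axes: g [-0.001  1.    -0.003] down [0.    0.003 1.   ]
t 8.5 tip along g 0.0166 across 0.0008 z 0.0930 F along -4.8 across -2.2 z 9.0 w 0.004
tool axes: g [-0.001  1.    -0.003] down [0.    0.003 1.   ]
t 8.75 tip along g 0.0192 across 0.0008 z 0.0930 F along -5.4 across -1.9 z 9.5 w 0.007
tool axes: g [-0.001  1.    -0.004] down [0.    0.004 1.   ]
```

The pin is under and the channel slides freely. I'll ease the press and go on.

```bash
python3 -m inch '[[[0,0,0,0,0.0015,-0.001,-1],[0,0,0,0,0.0015,-0.001,-1],[0,0,0,0,0.0015,-0.001,-1],[0,0,0,0,0.0015,-0.001,-1],[0,0,0,0,0.0015,0,-1]]]' >/dev/null; python3 st.py
python3 -m inch '[[[0,0,0,0,0.0015,0,-1],[0,0,0,0,0.0015,0,-1],[0,0,0,0,0.0015,0,-1],[0,0,0,0,0.0015,0,-1],[0,0,0,0,0.0015,0,-1]]]' >/dev/null; python3 st.py
python3 -m inch '[[[0,0,0,0,0.0015,0,-1],[0,0,0,0,0.0015,0,-1],[0,0,0,0,0.0015,0,-1],[0,0,0,0,0,0,-1]]]' >/dev/null; python3 st.py
```

```text
t 9.17 tip along g 0.0265 across 0.0007 z 0.0967 F along -5.8 across -0.7 z 5.2 w 0.0
tool axes: g [-0.001  1.    -0.004] down [0.    0.004 1.   ]
t 9.58 tip along g 0.0340 across 0.0007 z 0.0965 F along -5.9 across -0.1 z 6.2 w 0.008
tool axes: g [-0.001  1.    -0.004] down [0.001 0.004 1.   ]
t 9.92 tip along g 0.0418 across 0.0008 z 0.0968 F along 0.8 across -1.0 z 5.7 w 0.005
tool axes: g [0.001 1.    0.   ] down [-0.001 -0.     1.   ]
```

```bash
python3 -m inch '[[[0,0,0,0,0.001,0,-1],[0,0,0,0,0.001,0,-1],[0,0,0,0,0,0,-1]]]' >/dev/null; python3 st.py
python3 -m inch '[[[0,0,0,0,0.001,0,-1],[0,0,0,0,0.001,0,-1],[0,0,0,0,0,0,-1]]]' >/dev/null; python3 st.py
```

```text
t 10.17 tip along g 0.0430 across 0.0007 z 0.0967 F along -0.7 across -1.0 z 5.8 w 0.007
tool axes: g [ 0.     1.    -0.001] down [-0.     0.001  1.   ]
t 10.42 tip along g 0.0446 across 0.0007 z 0.0967 F along -1.5 across -0.5 z 5.9 w 0.007
tool axes: g [ 0.     1.    -0.001] down [-0.     0.001  1.   ]
```

```bash
python3 - <<'E'
from h import *
from station import viewer
a=viewer.grab_frame("side")["pixels"][120:250,180:280,::-1];a=cv2.resize(a,(460,598),interpolation=cv2.INTER_CUBIC)
cv2.imwrite("pics/d3.png",np.clip(a*1.6,0,255).astype(np.uint8))
E
```

```text
(no output)
```

View pics/d3.png

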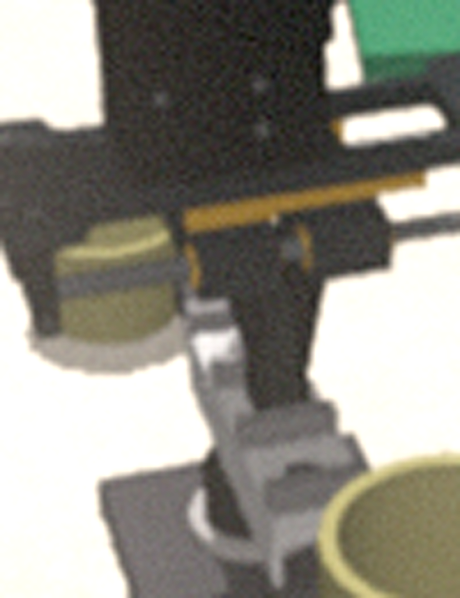

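The channel has moved well towards the cylinder, with the tips still in the gap. I'll continue to the stop in fine steps.

```bash
python3 -m inch '[[[0,0,0,0,0.001,0,-1],[0,0,0,0,0.001,0,-1],[0,0,0,0,0,0,-1]]]' >/dev/null; python3 st.py
python3 -m inch '[[[0,0,0,0,0.001,0,-1],[0,0,0,0,0.001,0,-1],[0,0,0,0,0,0,-1]]]' >/dev/null; python3 st.py
```

```text
t 10.72 tip along g 0.0451 across 0.0007 z 0.0965 F along -5.4 across 0.4 z 6.9 w 0.009
tool axes: g [-0.001  1.    -0.003] down [0.    0.003 1.   ]
t 10.97 tip along g 0.0453 across 0.0007 z 0.0963 F along -7.7 across -1.1 z 5.5 w 0.009
tool axes: g [-0.001  1.    -0.006] down [0.001 0.006 1.   ]
```

The tip moved 0.2 mm for 2 mm commanded, so the channel is stopped against the pin. I'll back off, lift and withdraw.

```bash
python3 -m inch '[[[0,0,0,0,-0.003,0,-1],[0,0,0,0,-0.002,-0.002,-1],[0,0,0,0,-0.002,-0.01,-1],[0,0,0,0,0,-0.03,-1],[0,0,0,0,0,-0.04,-1],[0,0,0,0,-0.03,-0.02,-1],[0,0,0,0,-0.035,0,-1],[0,0,0,0,-0.035,0,-1],[0,0,0,0,-0.035,0,-1],[0,0,0,0,-0.035,0,-1]]]'
python3 -m inch '[[[0,0,0,0,-0.035,0,-1],[0,0,0,0,-0.035,0,-1],[0,0,0,0,-0.035,0,-1],[0,0,0,0,-0.035,0,-1],[0,0,0,0,-0.02,0,-1],[0,0,0,0,0,0,-1]]]'
python3 - <<'E'
from h import *
from station import viewer
for n in("side","top"):
    f=viewer.grab_frame(n);np.savez(f"pics/{n}1.npz",**{k:f[k] for k in("K","world_to_cam","pixels")})
d=np.load("pics/top1.npz")["pixels"]
b=cv2.resize(d[210:300,200:330,::-1],(520,360),interpolation=cv2.INTER_CUBIC)
s=cv2.resize(np.load("pics/side1.npz")["pixels"][165:265,200:270,::-1],(252,360),interpolation=cv2.INTER_CUBIC)
cv2.imwrite("pics/e1.png",np.vstack([np.clip(np.hstack([b,s])*1.5,0,255).astype(np.uint8)]))
for n in("side","top"):
    a,b=[cv2.GaussianBlur(np.load(f"pics/{n}{i}.npz")["pixels"],(5,5),0) for i in(0,1)]
    print(n,[cv2.boundingRect(c) for c in cv2.findContours((cv2.absdiff(a,b).max(2)>25).astype(np.uint8),0,2)[0] if cv2.contourArea(c)>15])
E
```

```text
t: 11.8
tcp_pos: [0.5081, 0.1668, 0.2129]
orientation: [[0.957, 0.289, -0.0], [0.289, -0.957, 0.0], [-0.0, -0.0, -1.0]]
contact_force: [0.1, -0.1, 0.6]
width: 0.008
t: 12.3
tcp_pos: [0.4598, 0.3245, 0.2122]
orientation: [[0.955, 0.298, -0.002], [0.298, -0.955, 0.002], [-0.001, -0.002, -1.0]]
contact_force: [-0.1, 0.5, 0.1]
width: 0.007
side [(238, 272, 14, 17), (234, 214, 24, 23), (0, 173, 220, 124), (215, 161, 37, 25), (0, 111, 144, 142), (117, 86, 26, 10), (139, 0, 103, 81), (110, 0, 13, 22), (68, 0, 36, 33)]
top [(17, 392, 128, 28), (222, 260, 8, 13), (0, 256, 106, 164), (230, 251, 19, 21), (121, 239, 192, 181), (296, 232, 16, 18), (309, 225, 25, 23)]
```

View pics/e1.png

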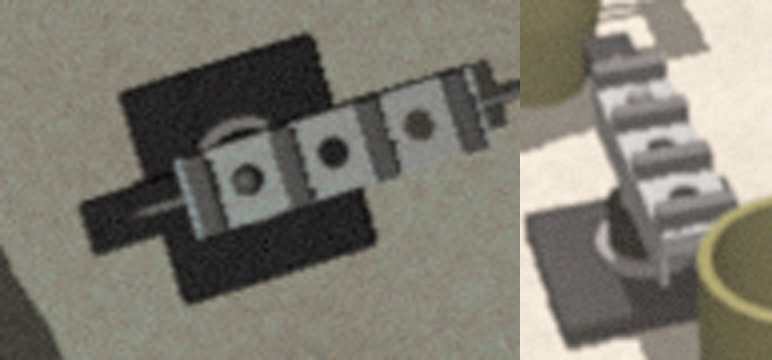

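The top crop shows the pin standing in the bowl-side hole at crop (248,180), image (262,255). That is where the pin was at the start, and the channel is one hole nearer the cylinder. The cylinder's outline is unchanged apart from small patches beside it that look like the needle and its shadow.

```bash
python3 -c "
from station import sign_off;print(sign_off())"
```

```text
the job is handed in; nothing more can be done
None
```

The channel now sits one hole nearer the tall cylinder with the pin sprung up through that hole, and I have handed the job in. The hand-in gives no verdict.

**How it went:** I pressed the pin flush with shut fingertips at about 10 N. I then pushed the middle rib sideways, with readings up to about 8.5 N, until the channel stopped dead. After that I backed off and lifted clear. The clock stood at about 12.4 s.

**Last checks:**
- **Pin and channel:** the final pictures show the pin up in the bowl-side hole, at the same image spot as at the start. I judged its height by eye and did not measure it.
- **Force:** no reading I took on the gauge went above about 10 N, and the wrist reading was near zero when the arm stopped.
- **Cylinder, jar and wooden rib:** comparing images before and after showed no shift in these. The only nearby changes are small patches beside the cylinder, which I took to be the needle and its shadow.
- **Bowl:** I could not confirm its place from the last pictures, because the arm and its shadow lay over it. The fingertips passed about 14 cm above its rim, and I saw no sign of contact.

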